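# Lock the tile case flap with its quarter-turn stud

## Robot

A 6-joint arm with a two-finger parallel gripper is mounted at the origin on the work surface. World frame = base frame: x ahead of the robot, y to its left, z up, the work surface at z = 0. Lengths are in m, angles in degrees, forces in N, time in s.
With the tool pointing down it reaches from about 0.35 to 0.975 m from the base axis. Payload 17.4 kg.
Tool frame: the origin (TCP) lies midway between the tips of the shut fingers; the grasp point (between the pads) lies 19 mm behind it; z points along the fingers, y is the direction in which the jaws open and shut (so a half turn about z gives the same grasp; the last joint's range is limited). The gripper opens to 85 mm and grips with 20 to 120 N. Pads are 22 mm wide; open, the fingers measure 114 mm over their backs; the gripper's body (76 mm by 85 mm) begins 54 mm behind the grasp point. The pads swing forward as they close: fully open they stand 13 mm farther back than shut.
Start: joints at [-66.108, 6.646, 82.598, -0, 90.757, -2.166], TCP at [0.297, -0.606, 0.231] pointing down, gripper open.
Joint ranges: [-162.19, 162.19], [-47.58, 125.68], [4.15, 143.07], [-65.23, 245.23], [0.69, 171.88], [-170.13, 170.13]. Speed limits (degrees/s): [108.29, 108.29, 127.2, 180, 180, 180].

## Interface

Orientations are given as a 3x3 rotation matrix whose columns are the frame's x, y, z axes.
In Python, from rig import arm gives the robot as it stands. The module is installed in compiled form; this text tells all that it offers.
- The arm moves only by the shell command python3 -m crank 'ROWS' [FORCE]. ROWS is JSON, a list that holds one entry, the list of rows, each a list of 7 numbers: the opening, from 0 (shut) to 1 (fully open), then the shift along the world's x, y, z in mm, then the turn, a rotation vector about the world's x, y, z in degrees. A call has 1 to 5 rows; each row shifts and turns the commanded pose from where the row before left it; what a row does not reach is not made up. A row lasts 1/12 s, in which the tool goes at most 41.7 mm and 7.16 degrees, less where a joint would pass 70% of its speed; a pose out of reach is approached as far as the arm can. A call with a gripper value outside its range is refused whole. The fingers move at their own pace and stop on an object; FORCE is the grip in N (left out, the last holds). Time passes only in rows, so rows that do not move let the fingers close. It gives the time, the measured TCP pose, the force and the opening at its end, in the units of the state.
- arm.state(): the state, without advancing time (a new reading comes with each control period).
- arm.read_camera(name): name is "scene" or "top" or "wrist"; returns a dict with "color" (384x512x3 uint8, red, green, blue), "depth" (384x512 float32, m along the optical axis (not along the pixel's ray), 0 where there is no reading), "camera_matrix" (3x3 intrinsics, pixels), "distortion" ([k1, k2, p1, p2, k3] as OpenCV has them; the pictures are not rectified), "world_from_camera" (4x4, takes a point from camera to world coordinates). Camera axes: x right, y down, z forward; pixel columns grow to the right and rows downward; lengths in m; the calibration is good to about 2 mm. A picture is of the moment at which its call begins.
- arm.close_job(): hands the job in, once; it reports no verdict.
The state is a dict: "clock": time; "qpos": joint angles; "joint_vel": joint speeds; "joint_efforts": joint torques, N m; "ee_pos": TCP position; "tool_rot": TCP orientation; "force": force on the tool from outside, world axes, zero at the start; "moment": the same for the moment, N m; "grip_width": finger opening in m.
Only numpy, scipy, OpenCV 4.12 (cv2) and the standard library are available. Lean on these libraries where they do the work, as an engineer would, in place of code of your own. Each camera call takes 0.05 s, during which the arm holds its last target. There are 200 camera calls.

## Task

Swing the tile case's pine flap fully shut, then take the black steel stud from its wooden rest, put its cross-bar down through the collar into the slot below, press it in gently against the spring and, without forcing it, turn it a quarter turn clockwise (seen from above) so that it locks. Let go of it with the flap shut and the stud locked, and leave the other things on the bench where they are.

Things in the scene. Friction and masses are not known exactly. Their poses are not given: they have to be found in the camera images.
- box: Fixed open pine tile case 180 (x) x 240 (y) x 80 mm high with 12 mm walls and a hinged flap on top. Origin: centre of its underside, on the bench; x points from the flap's free front edge to the hinge, z up. A slotted steel keeper is fixed inside, under the collar.
- slot (a point): Nominal centre of the keeper's slot mouth, 71 mm above the bench, 45 mm from the box's origin towards its -x. Slot 33 mm long along the box's x, 10.8 mm wide: the bar goes down only along the box's x. The keeper is height-adjustable: it really stands up to 8 mm higher or lower than this point; that is not measured and must be felt.
- slot_floor (a point): Nominal solid floor of the keeper, 25.5 mm below its slot mouth (same 8 mm doubt). The bar can turn only with its underside 24 to 25.5 mm below the mouth: feel the floor, ease back some 0.7 mm. It turns clockwise only (from above), to a stop up to 0.17 rad past 90 deg; eased or let go, the spring lifts it 4 mm into a notch: locked, bar along the box's y.
- flap (a joint): The flap's hinge angle in rad: 0 shut, growing as the front edge rises. A stiff hinge: it stays where it is left and goes down under a light push (a few N).
- flap_hinge (a point): Middle of the hinge line (along the box's y) at the underside of the flap, 80 mm above the bench. The flap is a pine board 180 mm (from the hinge towards -x) x 240 mm x 12 mm thick; shut, its top is 92 mm above the bench.
- flap_edge (a point): Point on the flap's top face, mid-width, 165 mm from the hinge line (15 mm from the free front edge); moves with the flap. The flap can be pushed down anywhere along here, best 60 to 80 mm to either side of mid-width, clear of the collar.
- collar_top (a point): Centre of the top of a round steel spring collar, 48 mm outside, 33 mm inside, standing 25 mm proud of the flap, 135 mm from the hinge line. With the flap shut it is 117 mm above the bench, straight over the slot. It yields downward up to 25 mm: about 3 N to start, 0.25 N more per mm. Moves with the flap (given as if unpressed).
- stud: Origin at the underside of the stud's cross-bar, on its axis; x along the bar and the wide side of the paddle, z up towards the paddle. See stud_grip.
- stud_grip (a point): Grasp point on the axis of the loose black steel stud (0.08 to 0.16 kg). Paddle head 26 (stud x) x 12 (y) x 36 mm tall, from 26 mm below to 10 mm above this point; below it a flange 42 mm across, 6 mm thick (underside 32 mm below this point), an 8.4 mm shank and at the foot a cross-bar 28 (x) x 6 x 6 mm, parallel to the paddle's wide side, its underside 88 mm below this point.
- rest: Fixed hardwood block 75 x 65 x 62 mm high that holds the stud at the start: the stud hangs upright by its flange in a through slot 34 (x) x 14 (y) mm. Origin: centre of its underside.
- rubbing_block: Bystander: grey stone block 90 x 55 x 45 mm, origin centre of underside.
- tile1: Bystander: emerald lozenge tile 100 x 64 x 12 mm lying on tile2, origin centre of underside.
- tile2: Bystander: another such tile, lying on the bench.
- tile3: Bystander: another such tile, lying on the bench elsewhere.
- comb: Bystander: hardwood spacer comb 52 x 160 x 14 mm, origin at its underside.
- hammer: Bystander: iron hammer with a waxed wooden handle, lying.
- tin: Bystander: brass tin 60 mm across, 50 mm high, origin centre of underside.
There are look-alikes about, which are no part of the job. What is shaped like the stud but green or purple is not meant.

How it is judged (in metres and radians):
On the way, in this order (a step that is already met when the one before it is completed fails the run):
1. the flap is shut (value of joint flap below 0.03 rad), for 0.2 s.
2. the stud's bar has gone down into the keeper's slot and the collar is pressed (horizontal distance between stud_grip and collar_top below 0.006 m and z of stud_grip in the frame of box below 0.146 m and angle between the x axis of stud and the x axis of box, either way round below 0.3 rad and value of joint flap below 0.03 rad), for 0.05 s.
At the end, for the whole second after the job is handed in: The flap is shut (within 0.03 rad); the stud stands upright (within 0.12 rad) in the collar (axis within 6 mm), held down so that its grasp point is less than 149 mm above the bench, its bar turned along the box's y (within 0.3 rad), at rest and released (value of joint flap below 0.03 rad and horizontal distance between stud_grip and collar_top below 0.006 m and z of stud_grip in the frame of box below 0.149 m and angle between the x axis of stud and the y axis of box, either way round below 0.3 rad and angle between stud's own z axis and vertical below 0.12 rad and linear speed of stud below 0.02 m/s); the robot touches nothing.
It fails at once if the stud is rammed or forced against the case, its collar or its keeper (over 28 N) (contact force between stud and box above 28 N).
It fails at once if a bystander is shifted by more than 20 mm (distance of any of rubbing_block, tile1, tile2, tile3, comb, hammer, tin from where it was at the start of the episode above 0.02 m).
It also fails if it takes over 61 s, if anything falls off the work surface, if the arm or the gripper's body presses on something with over 40 N, if the wrist force passes 120 N, or if a joint passes its speed limit or range.

## Working session

There is one attempt and no reset: what is moved stays moved. The work goes in short steps, Python scripts to look and compute and a shell command to move; the robot and the scene stay as the last step left them, time stands still between calls to the robot, and variables do not carry over. Pictures are saved under pics/ and viewed, about 8 in all and at most 12, crops included, and the job is handed in when it is done.

```bash
mkdir -p pics; cat > h.py <<'E'
import numpy as np,cv2,pickle
from rig import arm
def shot(n,f):
    c=arm.read_camera(n); pickle.dump(c,open(f'pics/{f}.pkl','wb')); cv2.imwrite(f'pics/{f}.png',c['color'][...,::-1]); return c
def load(f): return pickle.load(open(f'pics/{f}.pkl','rb'))
def ray(c,uv):
    p=cv2.undistortPoints(np.array(uv,float).reshape(-1,1,2),c['camera_matrix'],c['distortion'])[:,0]
    T=c['world_from_camera']; d=np.c_[p,np.ones(len(p))]@T[:3,:3].T
    return T[:3,3],d
def plane(c,uv,z):
    o,d=ray(c,uv); return o+d*((z-o[2])/d[:,2])[:,None]
def dep(c,uv):
    o,d=ray(c,uv); return np.array([o+di*c['depth'][int(v),int(u)] for di,(u,v) in zip(d,uv)])
def cloud(c):
    h,w=c['depth'].shape; uv=np.stack(np.meshgrid(np.arange(w),np.arange(h)),-1).reshape(-1,2)
    o,d=ray(c,uv); return (o+d*c['depth'].reshape(-1,1)).reshape(h,w,3)
E
python3 - <<'E'
from h import *
import h
a=shot('scene','s0');b=shot('top','t0')
print(arm.state())
for c in(a,b): print(c['world_from_camera'].round(3),c['camera_matrix'])
cv2.imwrite('pics/st.png',cv2.resize(np.vstack([a['color'],b['color']])[...,::-1],None,fx=.78,fy=.78))
E
```

```text
{'clock': 0.1, 'qpos': array([-6.61078698e+01,  6.67241450e+00,  8.26333624e+01,  5.44123243e-04,
        9.07556740e+01, -2.16529188e+00]), 'joint_vel': array([-0.01734113,  0.05909855, -0.09752219, -0.00094008,  0.02470719,
        0.04110653]), 'joint_efforts': array([ 3.34502220e-03, -7.33668780e+01, -6.33787465e+01, -6.28139878e-05,
        5.19117151e-03, -3.04567550e-05]), 'ee_pos': array([ 0.29643742, -0.60622992,  0.23060813]), 'tool_rot': array([[ 8.98354216e-01,  4.39271581e-01, -4.25706235e-04],
       [ 4.39271785e-01, -8.98353678e-01,  9.84462850e-04],
       [ 5.00117905e-05, -1.07139709e-03, -9.99999425e-01]]), 'force': array([-0.82176932, -0.23456338, -0.46503871]), 'moment': array([-0.00116451, -0.02715857, -0.01237871]), 'grip_width': 0.08547160907647648}
[[ 0.19   0.592 -0.783  1.521]
 [ 0.982 -0.111  0.154 -0.217]
 [ 0.004 -0.798 -0.602  0.84 ]
 [ 0.     0.     0.     1.   ]] [[473.32390165   0.         259.22200576]
 [  0.         473.32390165 182.50657776]
 [  0.           0.           1.        ]]
[[-0.008 -0.984  0.181  0.326]
 [-1.     0.004 -0.022 -0.014]
 [ 0.021 -0.181 -0.983  1.125]
 [ 0.     0.     0.     1.   ]] [[359.0694826    0.         254.23249602]
 [  0.         359.0694826  190.21220625]
 [  0.           0.           1.        ]]
```

View pics/st.png

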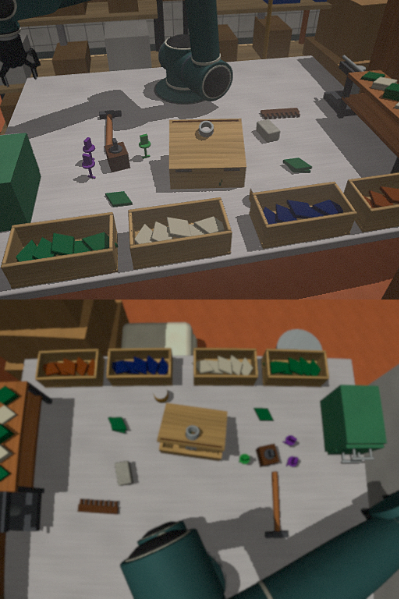

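The top view (0.78 scale, lower half) shows the case at about (193,430) and a dark block at (267,455). Green and purple look-alikes stand at (246,459), (290,440) and (293,461). I'll enlarge the relevant areas.

```bash
python3 - <<'E'
from h import *
a=load('s0')['color'];b=load('t0')['color']
A=cv2.resize(a[140:250,90:330],(800,367),interpolation=cv2.INTER_CUBIC)
B=cv2.resize(b[120:220,190:390],(460,230),interpolation=cv2.INTER_CUBIC)
C=cv2.resize(b[175:220,290:385],(340,161),interpolation=cv2.INTER_CUBIC)
im=np.zeros((597,800,3),np.uint8);im[:367]=A;im[367:,:460]=B;im[367:528,460:]=C
cv2.imwrite('pics/c1.png',im[...,::-1])
E
```

```text
(no output)
```

View pics/c1.png

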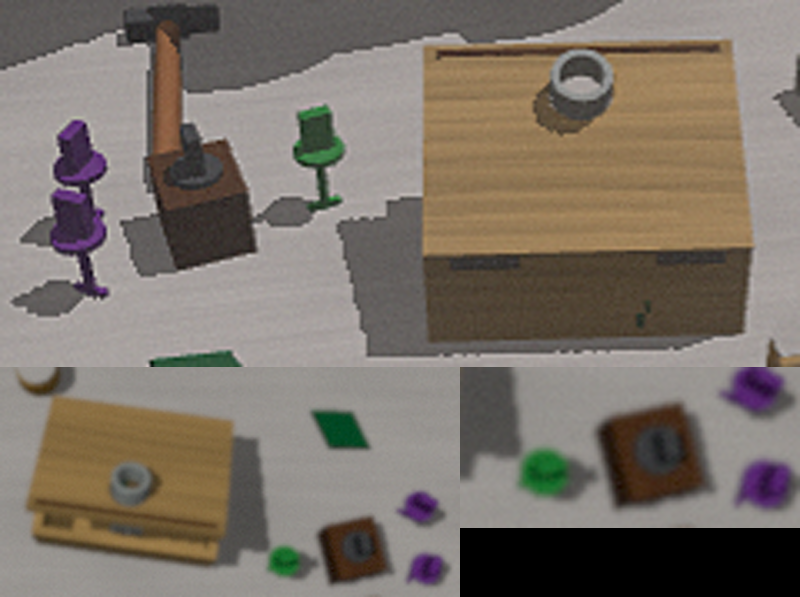

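The candidates are: black stud on the brown rest (top full-res about (346,201)), green at (314,206), and purple at (372,180) and (376,208). The black one seated in the wooden block is the one meant, as the others have the wrong colour and stand loose. Next I'll take coarse measurements from depth.

```bash
python3 - <<'E'
from h import *
for f,box,rest in (('t0',(195,280,130,205),(325,362,180,215)),('s0',(215,316,150,245),(132,170,175,222))):
    c=load(f);P=cloud(c);rgb=c['color'].astype(int)
    u0,u1,v0,v1=rest;Q=P[v0:v1,u0:u1].reshape(-1,3);C=rgb[v0:v1,u0:u1].reshape(-1,3)
    m=(Q[:,2]>.055)&(Q[:,2]<.064)&(C[:,0]-C[:,2]>15)
    print(f,'rest top',m.sum(),Q[m].mean(0),cv2.minAreaRect((Q[m][:,:2]*1000).astype(np.float32)))
    m=(Q[:,2]>.066)&(Q[:,2]<.12);print('stud',m.sum(),np.median(Q[m],0),Q[m].min(0),Q[m].max(0))
    m=(Q[:,2]>.08)&(Q[:,2]<.12);print('paddle',m.sum(),np.median(Q[m],0),Q[m].min(0),Q[m].max(0))
    u0,u1,v0,v1=box;Q=P[v0:v1,u0:u1].reshape(-1,3);C=rgb[v0:v1,u0:u1].reshape(-1,3)
    m=(Q[:,2]>.06)&(C[:,0]-C[:,2]>25)&(Q[:,2]<.2)
    X=Q[m]
    best=None;r=np.random.default_rng(0)
    for _ in range(500):
        s=X[r.choice(len(X),3,False)];n=np.cross(s[1]-s[0],s[2]-s[0]);n/=np.linalg.norm(n)+1e-12
        k=abs((X-s[0])@n)<.003
        if best is None or k.sum()>best.sum():best=k
    F=X[best];ctr=F.mean(0);n=np.linalg.svd(F-ctr,full_matrices=False)[2][2];n*=np.sign(n[2])
    print('flap n',n,'tilt',np.degrees(np.arccos(n[2])),'rad',np.arccos(n[2]),'az',np.degrees(np.arctan2(n[1],n[0])),len(F))
    print('flap range',F.min(0),F.max(0)); print(cv2.boxPoints(cv2.minAreaRect((F[:,:2]*1000).astype(np.float32))))
    g=(abs(C[:,0]-C[:,2])<25)&((Q-ctr)@n>.012)&((Q-ctr)@n<.04)&(Q[:,2]<.3)
    print('collar',g.sum(),Q[g].mean(0),Q[g].min(0),Q[g].max(0),((Q[g]-ctr)@n).max())
E
```

```text
t0 rest top 336 [ 0.49415408 -0.31016745  0.06149782] ((495.46307373046875, -312.11724853515625), (75.60245513916016, 68.03558349609375), 13.126218795776367)
stud 146 [ 0.49227722 -0.30751953  0.0707511 ] [ 0.45312061 -0.3309253   0.06608398] [ 0.52320843 -0.28429742  0.10840311]
paddle 58 [ 0.49398998 -0.30899801  0.10297161] [ 0.48179985 -0.31964212  0.08197672] [ 0.50681524 -0.30397124  0.10840311]
flap n [ 0.39349357 -0.05843127  0.91746858] tilt 23.441232716739098 rad 0.40912669163331256 az -8.446335463186768 3235
flap range [ 0.50046658 -0.11321449  0.08893482] [0.69545823 0.11006975 0.16633053]
[[ 497.93298  -102.992516]
 [ 664.6383   -127.12162 ]
 [ 695.63086    87.00269 ]
 [ 528.92554   111.1318  ]]
collar 165 [ 0.56068434 -0.01534429  0.16688652] [ 0.53870393 -0.03832239  0.14984915] [0.58396544 0.00849125 0.18027815] 0.02888740860278534
s0 rest top 185 [ 0.5018108  -0.3140348   0.06229063] ((495.6635437011719, -314.227294921875), (76.22567749023438, 65.8571548461914), 11.432026863098145)
stud 188 [ 0.50489146 -0.31270573  0.07113929] [ 0.46103112 -0.34926679  0.06602145] [ 0.53573871 -0.28213859  0.10864038]
paddle 68 [ 0.50555129 -0.31304936  0.0995289 ] [ 0.48542218 -0.32171549  0.08012463] [ 0.51402806 -0.30587477  0.10864038]
flap n [ 0.39070692 -0.05521262  0.91885781] tilt 23.240331908554193 rad 0.4056203110605684 az -8.04347384163171 4855
flap range [ 0.49871113 -0.15022789  0.08940366] [0.69560324 0.10825183 0.16488783]
[[ 494.62408 -126.41172]
 [ 663.9646  -151.04305]
 [ 698.44073   85.98057]
 [ 529.1002   110.61189]]
collar 200 [ 0.56694503 -0.01681667  0.16441528] [ 0.54582532 -0.03983823  0.14731501] [0.58975757 0.00557407 0.1784344 ] 0.02944107069291809
```

```bash
R='' 
python3 -m crank '[[[0,14.9,35.7,-1,0,0,7],[0,14.9,35.7,-1,0,0,7],[0,14.9,35.7,-1,0,0,7],[0,14.9,35.7,-1,0,0,7],[0,14.9,35.7,-1,0,0,7]]]' 60
python3 -m crank '[[[0,14.9,35.7,-2,0,0,7],[0,14.9,35.7,-2,0,0,7],[0,14.9,35.7,-2,0,0,7],[0,14.9,35.7,-2,0,0,7],[0,14.9,35.7,-2,0,0,7]]]'
python3 -m crank '[[[0,14.9,35.7,-3,0,0,7],[0,14.9,35.7,-3,0,0,7],[0,14.9,35.7,-3,0,0,7],[0,14.9,35.7,-3,0,0,7],[0,14.9,35.7,-3,0,0,7]]]'
python3 - <<'E'
from h import *
shot('top','t1');shot('wrist','w1')
cv2.imwrite('pics/w1b.png',cv2.hconcat([cv2.imread('pics/w1.png'),cv2.resize(cv2.imread('pics/t1.png')[110:230,190:290],(288,346)).copy() if 0 else cv2.copyMakeBorder(cv2.resize(cv2.imread('pics/t1.png')[110:230,190:290],(288,346)),0,38,0,0,0)]))
E
```

```text
clock: 0.52
ee_pos: [0.3712, -0.4261, 0.2259]
tool_rot: [[0.479, 0.878, -0.0], [0.878, -0.479, 0.0], [0.0, -0.0, -1.0]]
force: [1.4, -0.1, 0.0]
grip_width: 0.0254
clock: 0.93
ee_pos: [0.4457, -0.2475, 0.2161]
tool_rot: [[-0.111, 0.994, -0.0], [0.994, 0.111, 0.0], [0.0, -0.0, -1.0]]
force: [1.4, -0.6, -0.3]
grip_width: -0.0001
clock: 1.35
ee_pos: [0.5202, -0.0689, 0.2011]
tool_rot: [[-0.661, 0.75, 0.0], [0.75, 0.661, -0.0], [-0.0, 0.0, -1.0]]
force: [1.6, -0.6, 0.0]
grip_width: 0.0001
```

View pics/w1b.png

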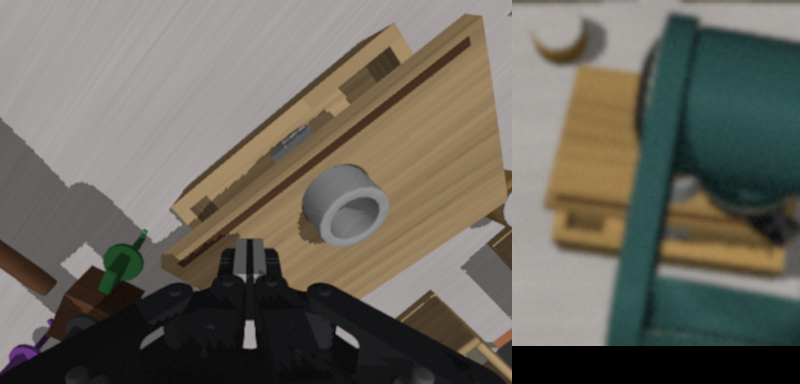

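The wrist view shows the fingers above the flap's front strip, clear of the collar at (345,215). I'll push down along the flap's arc.

```bash
python3 -m crank '[[[0,0,0,-15,0,0,7],[0,0,0,-15,0,0,7],[0,0,0,-10,0,0,7],[0,0,0,-6,0,0,0],[0,-1,0,-6,0,0,0]]]'
python3 -m crank '[[[0,-3,0.5,-8,0,0,0],[0,-3,0.5,-8,0,0,0],[0,-3,0.5,-8,0,0,0],[0,-2,0.5,-8,0,0,0],[0,-2,0.5,-6,0,0,0]]]'
python3 -m crank '[[[0,-2,0.5,-5,0,0,0],[0,-1,0,-5,0,0,0],[0,-1,0,-4,0,0,0],[0,0,0,-3,0,0,0],[0,0,0,0,0,0,0]]]'
```

```text
clock: 1.87
ee_pos: [0.5189, -0.0711, 0.1489]
tool_rot: [[-0.881, 0.473, -0.0], [0.473, 0.881, -0.0], [0.0, -0.0, -1.0]]
force: [-0.5, -0.9, 1.9]
grip_width: 0.0005
clock: 2.28
ee_pos: [0.5056, -0.0684, 0.1103]
tool_rot: [[-0.883, 0.469, -0.0], [0.469, 0.883, -0.0], [0.0, -0.0, -1.0]]
force: [1.3, -1.4, 0.6]
grip_width: -0.0001
clock: 2.7
ee_pos: [0.5017, -0.0678, 0.0936]
tool_rot: [[-0.883, 0.469, -0.001], [0.469, 0.883, 0.0], [0.001, -0.0, -1.0]]
force: [-0.2, -0.3, 0.2]
grip_width: 0.0002
```

```bash
python3 -m crank '[[[0,0,0,-1.5,0,0,0],[0,0,0,-1,0,0,0],[0,0,0,0,0,0,0]]]'
python3 -m crank '[[[0,0,0,-1,0,0,0],[0,0,0,0,0,0,0]]]'
```

```text
clock: 2.95
ee_pos: [0.5021, -0.0679, 0.092]
tool_rot: [[-0.883, 0.469, 0.0], [0.469, 0.883, -0.0], [-0.0, 0.0, -1.0]]
force: [0.5, 0.6, 0.4]
grip_width: -0.0002
clock: 3.12
ee_pos: [0.5022, -0.0679, 0.0919]
tool_rot: [[-0.883, 0.469, 0.0], [0.469, 0.883, -0.0], [-0.0, 0.0, -1.0]]
force: [-6.6, 0.5, 11.9]
grip_width: -0.0
```

```bash
python3 -m crank '[[[0,0,0,0,0,0,0],[0,0,0,0,0,0,0],[0,0,0,5,0,0,0],[0,-2,-12,35,0,0,7],[0,-2,-12,35,0,0,7]]]'
python3 -m crank '[[[0,-2,-12,35,0,0,7],[0,-2,-12,35,0,0,7],[0,0,0,0,0,0,0],[0,0,0,0,0,0,0]]]'
python3 - <<'E'
from h import *
shot('wrist','w2');shot('scene','s2')
c=load('w2');print(c['world_from_camera'].round(4),c['camera_matrix'])
cv2.imwrite('pics/w2b.png',cv2.hconcat([cv2.imread('pics/w2.png'),cv2.copyMakeBorder(cv2.resize(cv2.imread('pics/s2.png')[140:250,210:320],(288,288)),0,96,0,0,0)]))
E
```

```text
clock: 3.53
ee_pos: [0.4971, -0.0917, 0.1655]
tool_rot: [[-0.972, 0.235, -0.003], [0.235, 0.972, 0.001], [0.003, -0.0, -1.0]]
force: [0.2, -0.2, 0.5]
grip_width: 0.0003
clock: 3.87
ee_pos: [0.4946, -0.1166, 0.2379]
tool_rot: [[-1.0, 0.0, 0.003], [0.0, 1.0, -0.001], [-0.003, -0.001, -1.0]]
force: [-0.8, 0.1, -1.9]
grip_width: -0.0001
[[ 1.100e-03  9.548e-01  2.974e-01  4.199e-01]
 [ 1.000e+00 -9.000e-04 -9.000e-04 -1.180e-01]
 [-6.000e-04  2.974e-01 -9.548e-01  3.804e-01]
 [ 0.000e+00  0.000e+00  0.000e+00  1.000e+00]] [[304.01175329   0.         249.37164479]
 [  0.         304.01175329 196.84053666]
 [  0.           0.           1.        ]]
```

View pics/w2b.png

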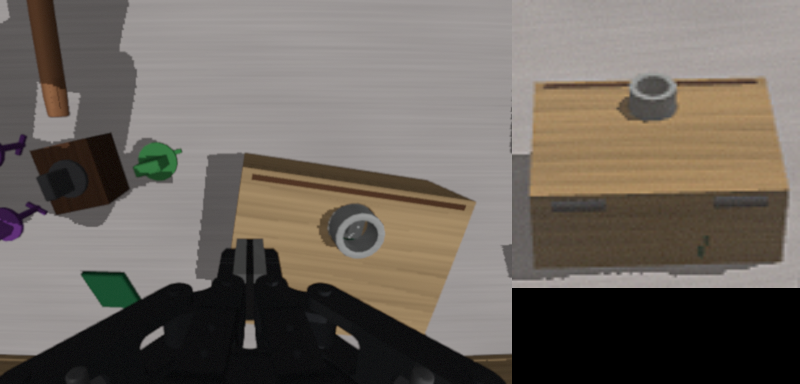

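The flap is shut. In the wrist view the collar is centred near (357,232), and the stud is on its rest at (62,182). Next I'll measure the collar centre and the box yaw.

```bash
cat > m.py <<'E'
from h import *
def circ(X):
    A=np.c_[2*X,np.ones(len(X))];s=np.linalg.lstsq(A,(X**2).sum(1),rcond=None)[0];return s[:2],np.sqrt(s[2]+s[:2]@s[:2])
def collar(f,g,zt=.117):
    c=load(f);P=cloud(c);S=c['color'].astype(int).max(2)-c['color'].astype(int).min(2)
    d=np.linalg.norm(P[...,:2]-g,axis=2)
    m=(P[...,2]>zt-.008)&(P[...,2]<zt+.008)&(d<.035)&(S<40)
    v,u=np.nonzero(m)
    m8=m.astype(np.uint8)
    cs,hi=cv2.findContours(m8,cv2.RETR_CCOMP,cv2.CHAIN_APPROX_NONE)
    for i,k in enumerate(cs):
        if len(k)<20: continue
        X=plane(c,k[:,0].astype(float),zt)[:,:2]
        for _ in range(6):
            o,r=circ(X);e=abs(np.linalg.norm(X-o,axis=1)-r);X=X[e<max(.0012,np.quantile(e,.5))] if len(X)>20 else X
        print(f,'hole' if hi[0][i][3]>=0 else 'outer',len(k),len(X),(o*1000).round(1),round(r*1000,1))
def flapedges(f):
    c=load(f);P=cloud(c);C=c['color'].astype(int)
    m=(abs(P[...,2]-.092)<.006)&(C[...,0]-C[...,2]>25)&(np.linalg.norm(P[...,:2]-[.585,-.01],axis=2)<.2)
    X=P[m][:,:2]*1000;print(f,cv2.minAreaRect(X.astype(np.float32)),'z',np.median(P[m][:,2]))
E
python3 - <<'E'
from m import *
g=[.541,0]
for f in('w2','s2'): collar(f,g); flapedges(f)
c=load('w2');C=c['color'].astype(int)
# groove line and front edge
hsv=cv2.cvtColor(c['color'],cv2.COLOR_RGB2HSV)
m=(hsv[...,2]<110)&(C[...,0]-C[...,2]>15);m[:170]=0;m[212:]=0;m[:,:250]=0;m[:,470:]=0
v,u=np.nonzero(m)
X=plane(c,np.c_[u,v],.092)[:,:2]
k=np.polyfit(X[:,1],X[:,0],1)
for _ in range(10):
    e=abs(np.polyval(k,X[:,1])-X[:,0]);X=X[e<max(.003,np.quantile(e,.8))];k=np.polyfit(X[:,1],X[:,0],1)
print('groove yaw',-np.degrees(np.arctan(k[0])),len(X),X.min(0),X.max(0))
E
```

```text
w2 outer 144 89 [539.9 -13.9] 23.9
w2 hole 90 82 [539.  -14.8] 15.2
w2 ((585.6572265625, -19.0672607421875), (241.06809997558594, 181.0950469970703), 81.41061401367188) z 0.09207706541154806
s2 outer 45 22 [544.9 -13. ] 25.2
s2 hole 27 15 [546.  -13.4] 14.6
s2 ((585.5698852539062, -18.885147094726562), (240.3223876953125, 187.21316528320312), 81.45963287353516) z 0.09269037946374797
groove yaw -4.259660386566793 721 [ 0.4865309 -0.1157159] [0.50485154 0.08715283]
```

```bash
python3 -m crank '[[[0.55,-10,-38.7,-5,0,0,2.4],[0.55,-10,-38.7,-5,0,0,2.4],[0.55,-10,-38.7,-5,0,0,2.4],[0.55,-10,-38.7,-5,0,0,2.4],[0.55,-10,-38.7,-5,0,0,2.4]]]'
python3 -m crank '[[[0.55,0,0,0,0,0,0],[0.55,0,0,0,0,0,0]]]'
python3 - <<'E'
from m import *
shot('wrist','w3')
for f in('w3',):
    c=load(f);P=cloud(c);C=c['color'].astype(int);Q=P.reshape(-1,3);K=C.reshape(-1,3)
    n=np.linalg.norm(Q[:,:2]-[.495,-.313],axis=1)<.06
    m=n&(abs(Q[:,2]-.062)<.006)&(K[:,0]-K[:,2]>12);print('rest',m.sum(),cv2.minAreaRect((Q[m][:,:2]*1000).astype(np.float32)))
    m=n&(abs(Q[:,2]-.104)<.006)
    uv=np.argwhere(m.reshape(384,512))[:,::-1].astype(float)
    X=plane(c,uv,.104)[:,:2]*1000;print('paddle',len(X),X.mean(0),cv2.minAreaRect(X.astype(np.float32)), 'z',np.median(Q[m][:,2]))
    m=n&(abs(Q[:,2]-.068)<.004)&(abs(K[:,0]-K[:,2])<15)
    X=Q[m][:,:2]*1000;print('flange',len(X),cv2.minEnclosingCircle(X.astype(np.float32)),X.mean(0))
E
```

```text
clock: 4.38
ee_pos: [0.443, -0.3104, 0.209]
tool_rot: [[-0.978, -0.21, -0.001], [-0.21, 0.978, 0.001], [0.001, 0.001, -1.0]]
force: [0.2, -0.1, 1.2]
grip_width: 0.0471
clock: 4.55
ee_pos: [0.443, -0.3103, 0.2087]
tool_rot: [[-0.979, -0.205, -0.003], [-0.205, 0.979, 0.002], [0.002, 0.003, -1.0]]
force: [-0.6, 0.2, -0.6]
grip_width: 0.0471
rest 2973 ((497.3066711425781, -314.1226501464844), (76.79148864746094, 65.05994415283203), 11.684678077697754)
paddle 370 [ 494.89778528 -314.43646937] ((494.6621398925781, -314.6978454589844), (27.829631805419922, 11.703316688537598), 11.315364837646484) z 0.10368912572724827
flange 837 ((496.7752380371094, -314.1955871582031), 20.95576286315918) [ 493.33139987 -314.39833857]
```

View pics/w3.png

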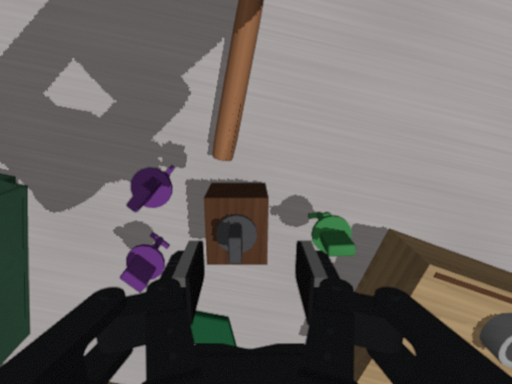

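The wrist view shows the black stud's paddle at (236,245) between the open fingers, with the green and purple look-alikes clear to the sides.

```bash
python3 -m crank '[[[0.55,26,-2,-15,0,0,0],[0.55,26,-2,-15,0,0,0],[0.55,0,0,-25,0,0,0],[0.55,0,0,-25,0,0,0],[0.55,0,0,0,0,0,0]]]'
python3 -m crank '[[[0.55,0,0,-20,0,0,0],[0.55,0,0,-20,0,0,0],[0.55,0,0,-12,0,0,0],[0.55,0,0,0,0,0,0]]]'
```

```text
clock: 5.02
ee_pos: [0.4951, -0.3106, 0.1252]
tool_rot: [[-0.978, -0.21, -0.006], [-0.21, 0.978, 0.004], [0.005, 0.005, -1.0]]
force: [-1.1, 0.4, -0.5]
grip_width: 0.0467
clock: 5.35
ee_pos: [0.4955, -0.3121, 0.0771]
tool_rot: [[-0.978, -0.209, -0.002], [-0.209, 0.978, 0.002], [0.002, 0.002, -1.0]]
force: [-0.0, -0.6, -0.1]
grip_width: 0.0468
```

```bash
python3 -m crank '[[[0.55,0,-2.2,-0.5,0,0,0],[0,0,0,0,0,0,0],[0,0,0,0,0,0,0],[0,0,0,0,0,0,0],[0,0,0,0,0,0,0]]]' 60
python3 -m crank '[[[0,0,0,0,0,0,0],[0,0,0,0,0,0,0]]]'
python3 -m crank '[[[0,0,0,10,0,0,0],[0,0,0,25,0,0,0],[0,0,0,30,0,0,0],[0,0,0,30,0,0,0],[0,0,0,30,0,0,0]]]'
```

```text
clock: 5.77
ee_pos: [0.4964, -0.3157, 0.0796]
tool_rot: [[-0.978, -0.209, 0.001], [-0.209, 0.978, -0.0], [-0.001, -0.001, -1.0]]
force: [-1.8, 2.8, 6.3]
grip_width: 0.0104
clock: 5.93
ee_pos: [0.4964, -0.3157, 0.0796]
tool_rot: [[-0.978, -0.209, 0.001], [-0.209, 0.978, -0.0], [-0.001, -0.001, -1.0]]
force: [-1.3, 2.6, 6.2]
grip_width: 0.0109
clock: 6.35
ee_pos: [0.4958, -0.3155, 0.2057]
tool_rot: [[-0.978, -0.209, 0.0], [-0.209, 0.978, -0.0], [-0.0, -0.0, -1.0]]
force: [0.8, -0.2, -1.6]
grip_width: 0.0108
```

```bash
python3 -m crank '[[[0,5,33.6,6,0,0,-2.3],[0,5,33.6,6,0,0,-2.3],[0,5,33.6,6,0,0,-2.3],[0,5,33.6,4,0,0,-2.3],[0,5,33.6,3,0,0,-2.3]]]'
python3 -m crank '[[[0,5,33.6,0,0,0,-2.3],[0,5,33.6,0,0,0,-2.3],[0,5,33.6,0,0,0,-2.3],[0,5,33.6,0,0,0,-2.2],[0,0,0,0,0,0,0]]]'
python3 - <<'E'
from m import *
shot('wrist','w4');shot('scene','s4');shot('top','t4');print(arm.state()['ee_pos'],arm.state()['tool_rot'])
cv2.imwrite('pics/w4b.png',cv2.hconcat([cv2.resize(cv2.imread('pics/w4.png')[120:384,160:352],(384,528)),cv2.copyMakeBorder(cv2.resize(cv2.imread('pics/s4.png')[100:232,215:319],(416,528)),0,0,0,0,0)]))
E
```

```text
clock: 6.77
ee_pos: [0.5209, -0.1462, 0.2299]
tool_rot: [[-1.0, -0.007, 0.001], [-0.007, 1.0, -0.001], [-0.001, -0.001, -1.0]]
force: [0.2, -0.1, -1.4]
grip_width: 0.0111
clock: 7.18
ee_pos: [0.5412, -0.0087, 0.2293]
tool_rot: [[-0.989, 0.148, 0.001], [0.148, 0.989, 0.001], [-0.001, 0.001, -1.0]]
force: [0.6, 0.2, -1.2]
grip_width: 0.0106
[ 0.5409557  -0.01316574  0.22895768] [[-9.89094943e-01  1.47278593e-01  4.57385372e-04]
 [ 1.47278449e-01  9.89095014e-01 -3.34680398e-04]
 [-5.01688849e-04 -2.63667681e-04 -9.99999839e-01]]
```

View pics/w4b.png

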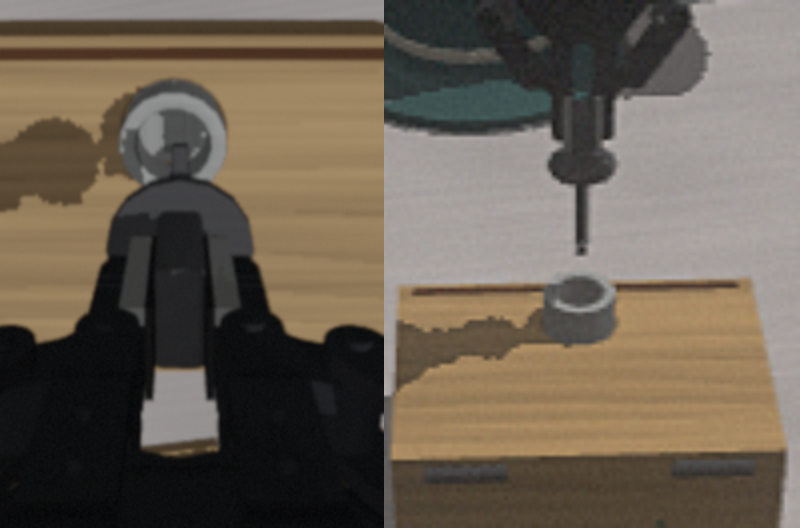

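```bash
python3 - <<'E'
from m import *
collar('w4',[.541,-.013]); collar('s4',[.541,-.013])
st=np.array([.541,-.0132])
c=load('w4');C=c['color'].astype(int);P=cloud(c);D=np.linalg.norm(P[...,:2]-st,axis=2)
for zc in(.2174,):
    m=(abs(P[...,2]-zc)<.006)&(D<.03)
    k=max(cv2.findContours(m.astype(np.uint8),cv2.RETR_EXTERNAL,cv2.CHAIN_APPROX_NONE)[0],key=len)[:,0]
    # far arc: for each column keep min v
    cols={}
    for u,v in k: cols[u]=min(v,cols.get(u,999))
    us=np.array(sorted(cols));uv=np.c_[us,[cols[u] for u in us]][2:-2].astype(float)
    print('zflange',np.median(P[...,2][m]),len(uv),uv[0],uv[-1])
    X=plane(c,uv-[0,.5],zc)[:,:2]
    X=X[X[:,0]>.545]
    o,r=circ(X);print('wrist flange',o*1000,r*1000,len(X))
    from scipy.optimize import least_squares
    print('fixed r',least_squares(lambda p:np.linalg.norm(X-p,axis=1)-.021,st).x*1000)
c=load('s4');P=cloud(c);D=np.linalg.norm(P[...,:2]-st,axis=2)
o,_=ray(c,[[0,0]])
def yat(u,v):
    o,d=ray(c,[[u,v]]);t=(.541-o[0])/d[0,0];return (o+d[0]*t)*1000
m=(D<.035)
for lo,hi in((.143,.15),(.165,.175),(.18,.19),(.190,.208),(.213,.218)):
    s=m&(P[...,2]>lo)&(P[...,2]<hi)
    v,u=np.nonzero(s)
    if len(u)<4: print(lo,'none');continue
    mid=[(u[v==a].min()+u[v==a].max())/2 for a in np.unique(v)]
    print(lo,len(u),np.array([yat(a,b) for a,b in zip(mid,np.unique(v))]).mean(0).round(1))
E
```

```text
w4 outer 230 78 [538.7 -12.4] 22.5
s4 outer 46 20 [546.1 -13.2] 26.3
s4 hole 28 16 [545.9 -13.5] 14.5
zflange 0.21767117368887662 70 [215. 230.] [284. 229.]
wrist flange [0. 0.] 0.0 0
fixed r [541.  -13.2]
0.143 none
0.165 10 [541.  -11.3 167.5]
0.18 11 [541.  -12.3 184.4]
0.19 11 [541.  -12.1 193.3]
0.213 55 [541.  -15.  212.8]
```

```bash
python3 - <<'E'
from m import *
from scipy.optimize import least_squares
st=np.array([.541,-.0132]); c=load('w4');P=cloud(c);D=np.linalg.norm(P[...,:2]-st,axis=2)
zc=.2177;m=(abs(P[...,2]-zc)<.006)&(D<.03)
k=max(cv2.findContours(m.astype(np.uint8),cv2.RETR_EXTERNAL,cv2.CHAIN_APPROX_NONE)[0],key=len)[:,0]
cols={}
for u,v in k: cols[u]=min(v,cols.get(u,999))
us=np.array(sorted(cols));uv=np.c_[us,[cols[u] for u in us]].astype(float)
X=plane(c,uv-[0,.5],zc)[:,:2];X=X[X[:,0]<.533]
print(X[::8]*1000);o,r=circ(X);print('free',o*1000,r*1000,len(X))
print('fixed r',least_squares(lambda p:np.linalg.norm(X-p,axis=1)-.021,st,loss='soft_l1',f_scale=.0005).x*1000)
# collar outer near arc, same camera
S=c['color'].astype(int);m=(abs(P[...,2]-.117)<.006)&(D<.035)&(S.max(2)-S.min(2)<40)
k=max(cv2.findContours(m.astype(np.uint8),cv2.RETR_EXTERNAL,cv2.CHAIN_APPROX_NONE)[0],key=len)[:,0]
cols={}
for u,v in k: cols[u]=min(v,cols.get(u,999))
us=np.array(sorted(cols));uv=np.c_[us,[cols[u] for u in us]].astype(float)
X=plane(c,uv-[0,.5],.117)[:,:2];X=X[X[:,0]<.53]
o,r=circ(X);print('collar free',o*1000,r*1000,len(X))
print('fixed r',least_squares(lambda p:np.linalg.norm(X-p,axis=1)-.024,st,loss='soft_l1',f_scale=.0005).x*1000)
# paddle/bar: bar end seen dark
E
```

```text
[[ 5.30637097e+02 -2.76781220e+01]
 [ 5.24344682e+02 -2.20974746e+01]
 [ 5.21580523e+02 -1.72281152e+01]
 [ 5.20532466e+02 -1.26907671e+01]
 [ 5.20051059e+02 -8.26747583e+00]
 [ 5.21253437e+02 -4.10560321e+00]
 [ 5.23023558e+02 -1.15674604e-02]
 [ 5.25941231e+02  3.95418739e+00]
 [ 5.31200961e+02  7.67588614e+00]]
free [540.21948463  -9.90466883] 19.925705149783017 66
fixed r [541.45416195  -9.96954408]
collar free [539.73066305 -12.45696324] 23.37287071245777 49
fixed r [540.4591439  -12.44938058]
```

Both cameras put the stud axis about 2 mm to +y of the collar, so I'll correct by (-0.5,-1.8) and descend with a force guard between the typed moves.

```bash
cat > g.py <<'E'
import sys
from rig import arm
s=arm.state();f=s['force'];lim=float(sys.argv[1])
print('G',round(s['clock'],2),(s['ee_pos']*1000).round(1),f.round(1),s['moment'].round(2))
sys.exit(f[2]>lim or (f[0]**2+f[1]**2)**.5>6)
E
python3 -m crank '[[[0,-0.5,-1.8,0,0,0,0],[0,0,0,-15,0,0,0],[0,0,0,-15,0,0,0],[0,0,0,-3,0,0,0],[0,0,0,0,0,0,0]]]' >/dev/null; python3 g.py 5 &&
python3 -m crank '[[[0,0,0,-2,0,0,0],[0,0,0,-2,0,0,0],[0,0,0,0,0,0,0]]]' >/dev/null && python3 g.py 4 &&
python3 -m crank '[[[0,0,0,-2,0,0,0],[0,0,0,-2,0,0,0],[0,0,0,0,0,0,0]]]' >/dev/null && python3 g.py 4 &&
python3 -m crank '[[[0,0,0,-2,0,0,0],[0,0,0,-3,0,0,0],[0,0,0,-3,0,0,0],[0,0,0,0,0,0,0]]]' >/dev/null && python3 g.py 4 &&
python3 -m crank '[[[0,0,0,-4,0,0,0],[0,0,0,-4,0,0,0],[0,0,0,-4,0,0,0],[0,0,0,-4,0,0,0],[0,0,0,0,0,0,0]]]' >/dev/null && python3 g.py 4
```

```text
G 7.75 [539.7 -15.4 192.9] [-0.1 -0.5 -0.9] [ 0.02  0.06 -0.01]False
```

```bash
sed -i 's/sys.exit(\(.*\))$/sys.exit(int(bool(\1)))/' g.py
python3 -m crank '[[[0,0.4,0,-2,0,0,0],[0,0,0,-2,0,0,0],[0,0,0,0,0,0,0]]]' >/dev/null && python3 g.py 4 &&
python3 -m crank '[[[0,0,0,-2,0,0,0],[0,0,0,-2,0,0,0],[0,0,0,0,0,0,0]]]' >/dev/null && python3 g.py 4 &&
python3 -m crank '[[[0,0,0,-2,0,0,0],[0,0,0,-3,0,0,0],[0,0,0,-3,0,0,0],[0,0,0,0,0,0,0]]]' >/dev/null && python3 g.py 4 &&
python3 -m crank '[[[0,0,0,-4,0,0,0],[0,0,0,-4,0,0,0],[0,0,0,-4,0,0,0],[0,0,0,-4,0,0,0],[0,0,0,0,0,0,0]]]' >/dev/null && python3 g.py 4
```

```text
G 8.0 [541.  -15.  191.3] [-0.1  1.  -2.3] [-0.06 -0.   -0.02]
G 8.25 [540.8 -15.  187. ] [ 0.2  0.3 -0.7] [-0.08 -0.06  0.03]
G 8.58 [540.7 -14.9 178.4] [ 0.1 -0.4 -0.9] [-0.04  0.   -0.03]
G 9.0 [540.6 -15.  162.2] [ 0.1 -0.  -2. ] [0.07 0.02 0.  ]
```

```bash
python3 -m crank '[[[0,0,0,-3,0,0,0],[0,0,0,-3,0,0,0],[0,0,0,0,0,0,0]]]' >/dev/null && python3 g.py 3 &&
python3 -m crank '[[[0,0,0,-1,0,0,0],[0,0,0,-1,0,0,0],[0,0,0,0,0,0,0]]]' >/dev/null && python3 g.py 3 &&
python3 -m crank '[[[0,0,0,-1,0,0,0],[0,0,0,-1,0,0,0],[0,0,0,0,0,0,0]]]' >/dev/null && python3 g.py 3 &&
python3 -m crank '[[[0,0,0,-1,0,0,0],[0,0,0,-1,0,0,0],[0,0,0,0,0,0,0]]]' >/dev/null && python3 g.py 3 &&
python3 -m crank '[[[0,0,0,-1,0,0,0],[0,0,0,-1,0,0,0],[0,0,0,0,0,0,0]]]' >/dev/null && python3 g.py 3 &&
python3 -m crank '[[[0,0,0,-1,0,0,0],[0,0,0,-1,0,0,0],[0,0,0,0,0,0,0]]]' >/dev/null && python3 g.py 3 &&
python3 -m crank '[[[0,0,0,-1,0,0,0],[0,0,0,-1,0,0,0],[0,0,0,0,0,0,0]]]' >/dev/null && python3 g.py 3 &&
python3 -m crank '[[[0,0,0,-1,0,0,0],[0,0,0,-1,0,0,0],[0,0,0,0,0,0,0]]]' >/dev/null && python3 g.py 3 &&
python3 -m crank '[[[0,0,0,-1,0,0,0],[0,0,0,-1,0,0,0],[0,0,0,0,0,0,0]]]' >/dev/null && python3 g.py 3 &&
python3 -m crank '[[[0,0,0,-1,0,0,0],[0,0,0,-1,0,0,0],[0,0,0,0,0,0,0]]]' >/dev/null && python3 g.py 3
```

```text
G 9.25 [540.7 -15.  156.7] [ 0.3  0.7 -1.9] [-0.   -0.01 -0.03]
G 9.5 [540.9 -15.  155.2] [ 0.5  0.1 -2. ] [-0.   -0.01 -0.02]
G 9.75 [540.8 -15.  153.1] [ 0.3  0.8 -0.9] [ 0.01 -0.    0.01]
G 10.0 [540.8 -15.  151.1] [ 0.   0.1 -1.7] [ 0.   -0.02  0.  ]
G 10.25 [540.8 -15.  149.1] [ 0.3 -0.7 -1.8] [-0.02 -0.05  0.01]
G 10.5 [540.8 -15.  147.1] [ 0.1  0.7 -1. ] [0.02 0.06 0.01]
G 10.75 [541.1 -15.  145.8] [-0.5 -0.   3.9] [0.02 0.3  0.02]
```

```bash
python3 -m crank '[[[0,0,0,0,0,0,0],[0,0,0,0,0,0,0]]]' >/dev/null ; python3 g.py 9;
python3 -m crank '[[[0,0,0,-0.5,0,0,0],[0,0,0,0,0,0,0]]]' >/dev/null ; python3 g.py 9;python3 -m crank '[[[0,0,0,0,0,0,0]]]' >/dev/null ; python3 g.py 9; python3 - <<'E'
from m import *
shot('wrist','w5');shot('scene','s5')
cv2.imwrite('pics/w5b.png',cv2.hconcat([cv2.resize(cv2.imread('pics/w5.png')[120:384,160:352],(384,528)),cv2.resize(cv2.imread('pics/s5.png')[130:229,225:303],(416,528))]))
E
```

```text
G 10.92 [541.1 -15.  145.7] [-1.2  0.2  4.6] [ 0.    0.22 -0.02]
G 11.08 [541.2 -15.  145.6] [-2.6  0.1  9.3] [ 0.11  0.43 -0.05]
G 11.17 [541.1 -15.  145.6] [-2.8  1.   7.9] [ 0.06  0.43 -0.  ]
```

View pics/w5b.png

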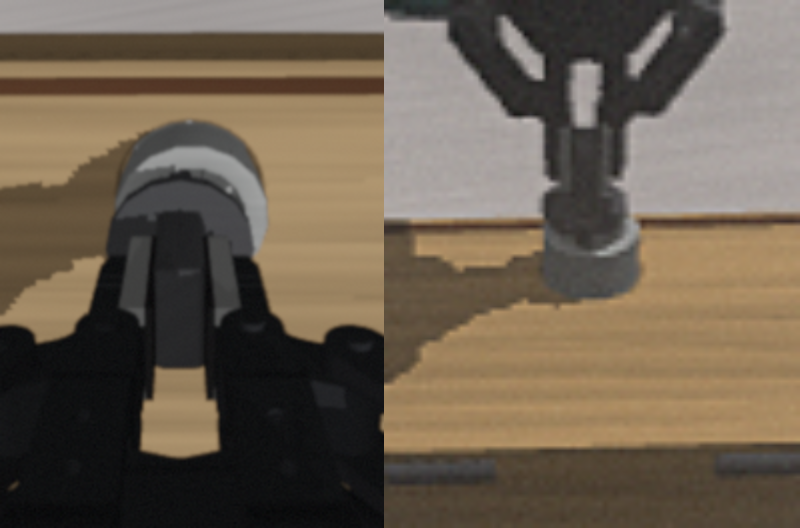

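The held stud's flange sits to the -y side of the collar in both views (wrist crop u 180 vs 192, scene crop 585 vs 590). My y correction overshot, so I'll measure again at this close range.

```bash
cat > rel.py <<'E'
from m import *
from scipy.optimize import least_squares
def rel(f,st,tcpz):
    c=load(f);P=cloud(c);D=np.linalg.norm(P[...,:2]-st,axis=2);S=c['color'].astype(int);V=S.mean(2)
    out=[]
    for z,r,mk in((tcpz+.0144-.026,.021,V<95),(.117,.024,V>95)):
        m=(abs(P[...,2]-z)<.005)&(D<.035)&mk&(S.max(2)-S.min(2)<40)
        k=max(cv2.findContours(m.astype(np.uint8),cv2.RETR_EXTERNAL,cv2.CHAIN_APPROX_NONE)[0],key=len)[:,0]
        cols={}
        for u,v in k: cols[u]=min(v,cols.get(u,999))
        us=np.array(sorted(cols));uv=np.c_[us,[cols[u] for u in us]].astype(float)
        X=plane(c,uv-[0,.5],z)[:,:2];X=X[X[:,0]<st[0]-.008]
        p=least_squares(lambda p:np.linalg.norm(X-p,axis=1)-r,st,loss='soft_l1',f_scale=.0005)
        print(f,len(X),'z',round(np.median(P[...,2][m]),4),(p.x*1000).round(2),'fit',round(np.abs(p.fun).mean()*1000,2),'free',[(a*1000).round(1) for a in circ(X)]);out.append(p.x)
    print('stud-collar mm',((out[0]-out[1])*1000).round(2))
E
python3 - <<'E'
from rel import *
rel('w5',np.array([.541,-.013]),.1457)
rel('w4',np.array([.541,-.013]),.229)
collar('s5',[.541,-.013])
c=load('s5')
P=cloud(c);D=np.linalg.norm(P[...,:2]-[.541,-.014],axis=2);V=c['color'].mean(2)
for n,m,z in(('flange',(abs(P[...,2]-.131)<.006)&(D<.035)&(V<90),.131),('collar',(abs(P[...,2]-.108)<.008)&(D<.035)&(V>90),.108)):
    v,u=np.nonzero(m);r=[]
    for a in np.unique(v):
        w=u[v==a]
        r.append((a,w.min(),w.max()))
    print(n,r)
    # widest rows -> side tangents, intersect plane x=.541
    for a,l,h in r:
        o,d=ray(c,[[(l+h)/2,a]]);t=(.541-o[0])/d[0,0];q=o+d[0]*t;print(round(q[1]*1000,1),h-l+1,end=' | ')
    print()
E
```

```text
w5 66 z 0.134 [541.36 -16.24] fit 0.23 free [array([540. , -16.2]), np.float64(19.8)]
w5 63 z 0.1168 [541.49 -12.8 ] fit 0.16 free [array([540.9, -12.6]), np.float64(23.4)]
stud-collar mm [-0.13 -3.44]
w4 66 z 0.2177 [541.75 -10.08] fit 0.28 free [array([540.2, -10. ]), np.float64(19.6)]
w4 51 z 0.1168 [541.42 -12.7 ] fit 0.21 free [array([540.7, -12.7]), np.float64(23.4)]
stud-collar mm [0.33 2.63]
s5 outer 52 13 [549.6 -14.2] 22.3
flange [(np.int64(165), np.int64(257), np.int64(257)), (np.int64(166), np.int64(255), np.int64(269)), (np.int64(167), np.int64(255), np.int64(269)), (np.int64(168), np.int64(256), np.int64(269)), (np.int64(169), np.int64(255), np.int64(269)), (np.int64(170), np.int64(255), np.int64(269)), (np.int64(171), np.int64(255), np.int64(269)), (np.int64(172), np.int64(257), np.int64(268)), (np.int64(173), np.int64(258), np.int64(266))]
-29.7 1 | -16.6 15 | -16.6 15 | -15.2 14 | -16.5 15 | -16.5 15 | -16.5 15 | -15.1 12 | -16.4 9 | 
collar [(np.int64(173), np.int64(269), np.int64(272)), (np.int64(174), np.int64(269), np.int64(269)), (np.int64(175), np.int64(268), np.int64(272)), (np.int64(176), np.int64(272), np.int64(272)), (np.int64(177), np.int64(268), np.int64(272)), (np.int64(178), np.int64(272), np.int64(272)), (np.int64(179), np.int64(272), np.int64(272))]
6.3 4 | 2.4 1 | 5.1 5 | 10.6 1 | 5.2 5 | 10.7 1 | 10.8 1 |
```

The w4 picture was taken while the arm was still settling, which explains the disagreement. The offset is now -3.4 mm in y, so I'll lift slightly, correct and go down again.

```bash
python3 -m crank '[[[0,0,0,2.5,0,0,0],[0,0,1.7,0,0,0,0],[0,0,1.7,0,0,0,0],[0,0,0,0,0,0,0],[0,0,0,0,0,0,0]]]' >/dev/null; python3 g.py 3; python3 - <<'E'
from rel import *
shot('wrist','w6');z=arm.state()['ee_pos'];print(z);rel('w6',np.array([.541,-.013]),z[2])
E
python3 -m crank '[[[0,0,0,-1,0,0,0],[0,0,0,-1,0,0,0],[0,0,0,0,0,0,0]]]' >/dev/null && python3 g.py 3 &&
python3 -m crank '[[[0,0,0,-1,0,0,0],[0,0,0,-1,0,0,0],[0,0,0,0,0,0,0]]]' >/dev/null && python3 g.py 3 &&
python3 -m crank '[[[0,0,0,-1,0,0,0],[0,0,0,-1,0,0,0],[0,0,0,0,0,0,0]]]' >/dev/null && python3 g.py 3 &&
python3 -m crank '[[[0,0,0,-1,0,0,0],[0,0,0,-1,0,0,0],[0,0,0,0,0,0,0]]]' >/dev/null && python3 g.py 3 &&
python3 -m crank '[[[0,0,0,-1,0,0,0],[0,0,0,-1,0,0,0],[0,0,0,0,0,0,0]]]' >/dev/null && python3 g.py 3 &&
python3 -m crank '[[[0,0,0,-1,0,0,0],[0,0,0,-1,0,0,0],[0,0,0,0,0,0,0]]]' >/dev/null && python3 g.py 3 &&
python3 -m crank '[[[0,0,0,-1,0,0,0],[0,0,0,-1,0,0,0],[0,0,0,0,0,0,0]]]' >/dev/null && python3 g.py 3
```

```text
G 11.68 [540.8 -11.5 147. ] [ 0.2 -0.4 -1.1] [0.05 0.03 0.  ]
[ 0.54082538 -0.01152508  0.14703573]
w6 66 z 0.1353 [541.09 -12.86] fit 0.24 free [array([539.5, -12.8]), np.float64(19.6)]
w6 63 z 0.1169 [541.5  -12.72] fit 0.18 free [array([541. , -12.6]), np.float64(23.6)]
stud-collar mm [-0.41 -0.14]
G 11.98 [540.8 -11.6 145. ] [-0.9 -0.1 -0.6] [-0.   -0.04 -0.  ]
G 12.23 [540.8 -11.6 143. ] [-0.3 -0.1 -2.4] [-0.    0.03  0.03]
G 12.48 [540.8 -11.6 141.1] [ 0.8  0.1 -0.6] [ 0.01  0.02 -0.01]
G 12.73 [540.8 -11.6 139.1] [-0.7  0.5 -1.1] [ 0.03 -0.   -0.03]
G 12.98 [540.8 -11.6 137.1] [-0.4 -0.3 -0.7] [-0.04 -0.03  0.03]
G 13.23 [540.8 -11.6 135.1] [ 0.1  0.6 -0.6] [-0.04  0.03  0.03]
G 13.48 [541.  -11.6 133.4] [-0.3 -0.3  1.9] [-0.02  0.05  0.04]
```

The bar is in the slot and the flange meets the collar at about TCP 134.5, as predicted. The mouth was felt at about 145.8, so the floor should be near TCP 120.3.

```bash
python3 -m crank '[[[0,0,0,-1,0,0,0],[0,0,0,-1,0,0,0],[0,0,0,0,0,0,0]]]' >/dev/null && python3 g.py 8 &&
python3 -m crank '[[[0,0,0,-1,0,0,0],[0,0,0,-1,0,0,0],[0,0,0,0,0,0,0]]]' >/dev/null && python3 g.py 8 &&
python3 -m crank '[[[0,0,0,-1,0,0,0],[0,0,0,-1,0,0,0],[0,0,0,0,0,0,0]]]' >/dev/null && python3 g.py 8 &&
python3 -m crank '[[[0,0,0,-1,0,0,0],[0,0,0,-1,0,0,0],[0,0,0,0,0,0,0]]]' >/dev/null && python3 g.py 8 &&
python3 -m crank '[[[0,0,0,-1,0,0,0],[0,0,0,-1,0,0,0],[0,0,0,0,0,0,0]]]' >/dev/null && python3 g.py 8 &&
python3 -m crank '[[[0,0,0,-0.6,0,0,0],[0,0,0,0,0,0,0]]]' >/dev/null && python3 g.py 8.5 &&
python3 -m crank '[[[0,0,0,-0.5,0,0,0],[0,0,0,0,0,0,0]]]' >/dev/null && python3 g.py 8.5 &&
python3 -m crank '[[[0,0,0,-0.5,0,0,0],[0,0,0,0,0,0,0]]]' >/dev/null && python3 g.py 8.5 &&
python3 -m crank '[[[0,0,0,-0.5,0,0,0],[0,0,0,0,0,0,0]]]' >/dev/null && python3 g.py 8.5 &&
python3 -m crank '[[[0,0,0,-0.5,0,0,0],[0,0,0,0,0,0,0]]]' >/dev/null && python3 g.py 8.5 &&
python3 -m crank '[[[0,0,0,-0.5,0,0,0],[0,0,0,0,0,0,0]]]' >/dev/null && python3 g.py 8.5
```

```text
G 13.73 [540.9 -11.6 131.2] [-0.3 -0.2  2.6] [-0.05 -0.    0.04]
G 13.98 [540.9 -11.6 129.2] [ 0.5 -0.3  2.8] [-0.08  0.01  0.02]
G 14.23 [540.9 -11.6 127.2] [ 0.3 -0.4  2.2] [-0.11 -0.07  0.02]
G 14.48 [540.9 -11.6 125.1] [ 0.4 -0.5  3.8] [-0.06 -0.07 -0.04]
G 14.73 [540.9 -11.6 123.2] [0.9 0.2 4.4] [-0.12 -0.04  0.04]
G 14.9 [540.9 -11.6 122.7] [ 0.7 -0.2  4.1] [-0.07 -0.05  0.01]
G 15.07 [540.9 -11.6 122.2] [ 0.2 -0.6  3.5] [-0.07 -0.08 -0.  ]
G 15.23 [540.9 -11.6 121.7] [ 0.4 -0.9  3.9] [-0.1  -0.08 -0.03]
G 15.4 [540.9 -11.6 121.2] [ 0.4 -0.2  4.5] [-0.13 -0.11  0.04]
G 15.57 [540.9 -11.6 120.7] [-0.2 -0.7  4.5] [-0.12 -0.19  0.  ]
G 15.73 [541.  -11.6 120.3] [0.5 0.1 7.1] [-0.08 -0.1  -0.01]
```

```bash
python3 -m crank '[[[0,0,0,0,0,0,0],[0,0,0,-0.3,0,0,0],[0,0,0,0,0,0,0]]]' >/dev/null && python3 g.py 14; python3 -m crank '[[[0,0,0,0,0,0,0]]]' >/dev/null;python3 g.py 14; python3 - <<'E'
from rel import *
shot('wrist','w7');z=arm.state()['ee_pos']
E
```

```text
G 15.98 [541.  -11.6 120.3] [-1.4  0.2  8.9] [-0.02  0.29  0.01]
G 16.07 [541.  -11.6 120.3] [-1.7 -0.1  8. ] [-0.05  0.19  0.04]
```

The floor is felt at TCP 120.3, matching the prediction. I'll ease back 0.7 mm and turn clockwise in guarded steps.

```bash
python3 -m crank '[[[0,0,0,1.1,0,0,0],[0,0,0,0,0,0,0]]]' >/dev/null && python3 g.py 8 &&
python3 -m crank '[[[0,0,0,0,0,0,-3],[0,0,0,0,0,0,-3],[0,0,0,0,0,0,-3],[0,0,0,0,0,0,0]]]' && python3 g.py 8 &&
python3 -m crank '[[[0,0,0,0,0,0,-4],[0,0,0,0,0,0,-4],[0,0,0,0,0,0,-3],[0,0,0,0,0,0,0]]]' >/dev/null && python3 g.py 8 &&
python3 -m crank '[[[0,0,0,0,0,0,-5],[0,0,0,0,0,0,-5],[0,0,0,0,0,0,-5],[0,0,0,0,0,0,0]]]' && python3 g.py 8
```

```text
G 16.28 [541.  -11.6 121.2] [-0.5 -0.2  4.6] [-0.13 -0.08  0.01]
clock: 16.62
ee_pos: [0.5409, -0.0116, 0.1209]
tool_rot: [[-0.953, 0.304, -0.0], [0.304, 0.953, 0.0], [0.0, 0.0, -1.0]]
force: [0.4, 0.3, 4.5]
grip_width: 0.0109
G 16.62 [540.9 -11.6 120.9] [0.4 0.3 4.5] [-0.05  0.02 -0.07]
G 16.95 [540.9 -11.6 121. ] [0.  0.4 4.8] [-0.03 -0.01 -0.07]
clock: 17.28
ee_pos: [0.5409, -0.0116, 0.121]
tool_rot: [[-0.724, 0.69, -0.0], [0.69, 0.724, 0.0], [0.0, -0.0, -1.0]]
force: [-0.1, -0.2, 4.1]
grip_width: 0.011
G 17.28 [540.9 -11.6 121. ] [-0.1 -0.2  4.1] [-0.09  0.   -0.07]
```

```bash
python3 -m crank '[[[0,0,0,0,0,0,-5],[0,0,0,0,0,0,-5],[0,0,0,0,0,0,-5],[0,0,0,0,0,0,0]]]' >/dev/null && python3 g.py 8 &&
python3 -m crank '[[[0,0,0,0,0,0,-5],[0,0,0,0,0,0,-5],[0,0,0,0,0,0,-5],[0,0,0,0,0,0,0]]]' >/dev/null && python3 g.py 8 &&
python3 -m crank '[[[0,0,0,0,0,0,-5],[0,0,0,0,0,0,-5],[0,0,0,0,0,0,-5],[0,0,0,0,0,0,0]]]' >/dev/null && python3 g.py 8 &&
python3 -m crank '[[[0,0,0,0,0,0,-4],[0,0,0,0,0,0,-4],[0,0,0,0,0,0,0]]]' >/dev/null && python3 g.py 8 &&
python3 -m crank '[[[0,0,0,0,0,0,-2],[0,0,0,0,0,0,0]]]' && python3 g.py 8
```

```text
G 17.62 [540.9 -11.6 121. ] [-0.9 -0.2  5.1] [-0.07  0.01 -0.08]
G 17.95 [540.9 -11.6 121. ] [-0.6  0.6  6.1] [-0.05 -0.   -0.11]
G 18.28 [540.9 -11.6 121. ] [-0.4  0.1  4.5] [-0.01 -0.01 -0.03]
G 18.53 [540.9 -11.6 121. ] [ 0.  -0.3  4.1] [-0.    0.04 -0.04]
clock: 18.7
ee_pos: [0.5409, -0.0116, 0.121]
tool_rot: [[0.143, 0.99, -0.0], [0.99, -0.143, 0.0], [-0.0, -0.0, -1.0]]
force: [0.5, -0.4, 5.7]
grip_width: 0.0109
G 18.7 [540.9 -11.6 121. ] [ 0.5 -0.4  5.7] [-0.    0.01 -0.04]
```

```bash
python3 -m crank '[[[0,0,0,0,0,0,-2],[0,0,0,0,0,0,0]]]' >/dev/null && python3 g.py 8 &&
python3 -m crank '[[[0,0,0,1,0,0,0],[0,0,0,1,0,0,0],[0,0,0,0,0,0,0]]]' >/dev/null && python3 g.py 8 &&
python3 -m crank '[[[0,0,0,0.7,0,0,0],[0,0,0,0.5,0,0,0],[0,0,0,0,0,0,0]]]' >/dev/null && python3 g.py 8 &&
python3 -m crank '[[[0,0,0,0.5,0,0,0],[0,0,0,0,0,0,0]]]' >/dev/null && python3 g.py 8
```

```text
G 18.87 [540.9 -11.6 121. ] [0.7 0.5 3.4] [-0.04  0.03  0.04]
G 19.12 [540.9 -11.6 123.2] [ 0.1 -0.3  4.4] [0.   0.04 0.02]
G 19.37 [540.9 -11.6 124.3] [0.7 0.7 3.6] [0.   0.02 0.03]
G 19.53 [540.9 -11.6 124.7] [0.5 0.3 4.1] [-0.04 -0.03  0.04]
```

```bash
python3 -m crank '[[[0,0,0,0.5,0,0,0],[0,0,0,0,0,0,0]]]' >/dev/null && python3 g.py 8 
python3 -m crank '[[[0,0,0,0.5,0,0,0],[0,0,0,0,0,0,0]]]' >/dev/null && python3 g.py 8 
```

```text
G 19.7 [540.9 -11.6 125.3] [ 0.2 -0.4  4. ] [ 0.03 -0.01  0.03]
G 19.87 [540.9 -11.6 125.8] [-0.  -0.3  2.4] [-0.01  0.    0.  ]
```

```bash
python3 -m crank '[[[0,0,0,0.4,0,0,0],[0,0,0,0,0,0,0]]]' >/dev/null && python3 g.py 8 
python3 -m crank '[[[0,0,0,0.3,0,0,0],[0,0,0,0,0,0,0]]]' >/dev/null && python3 g.py 8 
```

```text
G 20.03 [540.8 -11.6 125.9] [ 1.4 -0.5 -0.2] [-0.03 -0.16  0.09]
G 20.2 [540.8 -11.6 125.9] [ 2.8  0.4 -4. ] [-0.05 -0.49 -0.  ]
```

The stud resists lifting at TCP 125.9, which is the notch. I'll relieve the pull, release and retreat straight up.

```bash
python3 -m crank '[[[0,0,0,-0.8,0,0,0],[0,0,0,0,0,0,0]]]' ; python3 g.py 8
python3 -m crank '[[[0.5,0,0,0,0,0,0],[0.5,0,0,0,0,0,0],[0.5,0,0,0,0,0,0],[0.5,0,0,0,0,0,0],[0.5,0,0,0,0,0,0]]]'
python3 -m crank '[[[0.5,0,0,10,0,0,0],[0.5,0,0,15,0,0,0],[0.5,0,0,25,0,0,0],[0.5,-10,0,30,0,0,0],[0.5,-20,0,30,0,0,0]]]'
python3 -m crank '[[[0.5,-30,-20,10,0,0,0],[0.5,-30,-20,10,0,0,0],[0.5,-30,-20,10,0,0,0],[0.5,0,0,0,0,0,0],[0.5,0,0,0,0,0,0]]]'
python3 - <<'E'
from h import *
shot('wrist','w8');shot('scene','s8');shot('top','t8')
cv2.imwrite('pics/w8b.png',cv2.hconcat([cv2.resize(cv2.imread('pics/s8.png')[120:260,80:330],(500,280)),cv2.resize(cv2.imread('pics/t8.png')[110:250,170:310],(280,280))]))
c=load('s8');P=cloud(c);C=c['color'].astype(int)
m=(np.linalg.norm(P[...,:2]-[.541,-.0127],axis=2)<.03)&(P[...,2]>.14)&(P[...,2]<.16)
Q=P[m];print('paddle',len(Q),Q.mean(0).round(4),'zmax',Q[:,2].max(),cv2.minAreaRect((Q[:,:2]*1000).astype(np.float32)))
m=(np.linalg.norm(P[...,:2]-[.6,-.02],axis=2)<.13)&(P[...,2]>.08)&(P[...,2]<.105)&(C[...,0]-C[...,2]>25)
Q=P[m];A=np.c_[Q[:,:2],np.ones(len(Q))];k=np.linalg.lstsq(A,Q[:,2],rcond=None)[0];print('flap slope rad',np.hypot(*k[:2]),np.median(Q[:,2]))
E
```

```text
clock: 20.37
ee_pos: [0.5409, -0.0116, 0.1258]
tool_rot: [[0.183, 0.983, -0.0], [0.983, -0.183, 0.0], [-0.0, -0.0, -1.0]]
force: [-0.7, 0.4, 4.5]
grip_width: 0.011
G 20.37 [540.9 -11.6 125.8] [-0.7  0.4  4.5] [0.01 0.13 0.01]
clock: 20.78
ee_pos: [0.5409, -0.0116, 0.1256]
tool_rot: [[0.183, 0.983, -0.0], [0.983, -0.183, 0.0], [0.0, -0.0, -1.0]]
force: [0.8, -0.0, 0.8]
grip_width: 0.0429
clock: 21.2
ee_pos: [0.5111, -0.0116, 0.237]
tool_rot: [[0.183, 0.983, -0.001], [0.983, -0.183, 0.0], [-0.0, -0.001, -1.0]]
force: [0.1, -0.7, 0.6]
grip_width: 0.0426
clock: 21.62
ee_pos: [0.4203, -0.0723, 0.2675]
tool_rot: [[0.185, 0.983, 0.003], [0.983, -0.185, -0.001], [-0.0, 0.003, -1.0]]
force: [1.3, 0.0, -0.3]
grip_width: 0.0428
paddle 60 [ 0.5441 -0.0132  0.1479] zmax 0.15330664189173038 ((541.7396850585938, -12.855659484863281), (23.75841522216797, 16.754638671875), 74.92546081542969)
flap slope rad 0.00788486359448861 0.09271208595722513
```

View pics/w8b.png

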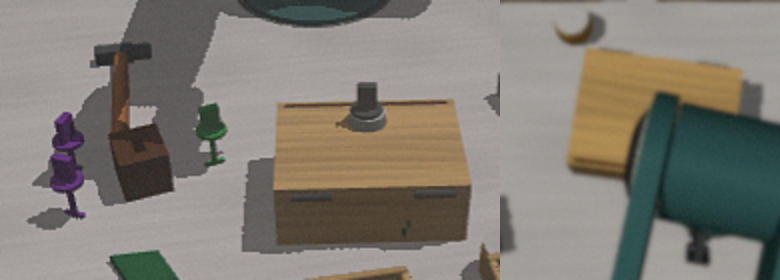

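The final picture shows the stud upright in the pressed collar, paddle at crop (367,98). The flap is flat, the rest is empty, and the other things are where they were.

```bash
python3 -c "
from rig import arm
print(arm.close_job(),arm.state()['clock'])"
```

```text
the job is handed in; nothing more can be done
the job is handed in; nothing more can be done
```

I shut the flap and locked the black stud in the keeper with about 92° of clockwise turn, then released it and handed the job in. The clock was at about 22 s of the 61 s allowed. `close_job` reports no verdict.

**How it went:**
- **Flap:** I pushed it down until I felt the stop, about 12 N on the tool.
- **First insertion missed:** the bar landed on the keeper's edge at no more than about 9 N. The picture I had aligned from was taken while the arm was still settling. I measured again up close, moved +3.4 mm in y, and the bar went in cleanly.
- **Locking:** I felt the floor at 120.3 mm tool height, eased back 0.7 mm and turned without resistance. The stud rose about 5 mm into the notch and then resisted a light upward pull.

**Last checks:**
- **Flap:** slope 0.008 rad, so shut.
- **Stud:** the grasp point is about 0.141 m above the bench and within about 1 mm of the collar axis in y. In x the scene camera is too coarse to say better than about 3 mm.
- **Bar direction:** the tool's angle at release puts the bar about 2° past the box's y axis. The scene camera read about 75° against an expected 79°.
- **Other things:** the hammer and the green tile in the final view looked undisturbed. I did not measure any of the bystanders, and the wrist and top views were not checked closely at the end.

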